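# Drive a stuck slug out of a clamped tube with a drift

### The job

A plastic slug is stuck in the aluminium tube clamped in the vise. Take the steel drift from its rest, push its nose in at the tube's near mouth (the end away from the black tray) and gently drive the slug through and out of the far end into the tray, pushing on until you feel the drift's shoulder bear against the end of the tube with a definite, light pressure (about 5 to 15 N for a moment), without ramming or forcing it. Then draw the drift out, lay it back in its rest as it was, let go, and leave everything else where it is.

Things in the scene. Friction and masses are not known exactly. Their poses are not given: they have to be found in the camera images.
- vise: Small dark steel bench vise fixed to the table, 70 mm along its x, 120 mm along y, 120 mm tall, jaws 30 mm along x. A screw sticks out 82 mm to its -y (cross bar at 75 mm height). Origin: centre of its underside. It holds an aluminium tube rigidly, level along its x. Vise and tube are spoilt if the drift, fingers or arm bear on them with more than 25 N.
- tube_axis (a point): Point on the tube's axis midway between the vise jaws, 100 mm above the table; x runs along the tube from the near mouth to the far end (the driving direction), z up. Tube: 90 mm long, 30 mm outside, 20 mm bore, open at both ends.
- mouth_zone (a point): Mean place of the tube's near mouth, on the axis, 45 mm to -x of tube_axis. The tube stands out of the jaws differently each time, which is NOT in this reading: the real mouth lies anywhere from 9 mm before it to 9 mm past it along x, the far end 90 mm beyond the real mouth. Find it by feel.
- slug_center (a point): Centre of the stuck slug: white plastic cylinder 18.6 mm across, 26 mm long, 30 g, axis along the tube, its near face 18 to 50 mm inside the real near mouth. It resists with a steady drag of about 4 to 9 N until it leaves the tube, some 5 to 15 mm before the shoulder meets the mouth.
- drift_handle (a point): Centre of the drift's square handle; grip here across the upright flats from above. The drift is a 0.3 kg stepped steel rod; its x points from handle to nose: handle 22 x 22 mm, 80 mm long; round shoulder 32 mm across, 6 mm thick, front face 46 mm along +x from this point; then a nose 13 mm across, 98 mm long. Shoulder against the tube, the tip stands 8 mm out of the far end.
- drift_tip (a point): Tip of the drift's nose (bevelled, 7 mm across at the end), on its axis, 144 mm along +x from the handle's centre.
- rest: Fixed plywood rest that the drift lies on, 200 x 60 mm, 66 mm tall, origin at the centre of its underside, x towards the nose. Two open U saddles, 14 mm thick: under the handle at x -78 mm (32 mm between cheeks), under the nose at x +66 mm (24 mm between cheeks). The lying drift's axis is level, 60 mm high over y = 0, handle centre at x -46 mm, tip at +98 mm.
- tray: Open black plastic tray fixed on the table under the tube's far end, 130 mm along its x, 100 mm along y, 45 mm tall, wall and floor 4 mm; origin at the centre of its underside.
- plaster_cone: Bystander to leave alone: a round plaster form, 170 mm tall, 100 mm wide; origin at the middle of its underside.
- jar: Bystander to leave alone: a lidded amber glass jar, 64 mm wide, 85 mm tall; origin at the middle of its underside.
- tape_roll: Bystander to leave alone: a paper tape roll lying flat, 90 mm across, 25 mm tall; origin at the middle of its underside.
- screwdriver: Bystander to leave alone: a screwdriver lying flat, 200 mm long.
- spanner: Bystander to leave alone: a spanner lying flat, 180 mm long.
- mug: Bystander to leave alone: a white mug, 80 mm wide, 90 mm tall; origin at the middle of its underside.
- collar: Bystander to leave alone: a small aluminium ring, 36 mm across, 14 mm tall; origin at the middle of its underside.
Not all that is in view belongs to the job. Several things look just like the rest: the one meant starts farthest to the robot's left. There is more than one size of the part that bears drift_handle; the job needs the smaller.

How it is judged:
By the outcome, as a careful person would: the job done as asked, in the order asked, and still so for the second after the job is handed in, with the robot touching nothing.
It also fails if it takes over 72 s, if anything falls off the work surface, if the arm or the gripper's body presses on something with over 40 N, if the wrist force passes 120 N, or if a joint passes its speed limit or range.

### The arm

A 6-joint arm with a two-finger parallel gripper is mounted at the origin on the work surface. World frame = base frame: x ahead of the robot, y to its left, z up, the work surface at z = 0. Lengths are in m, angles in rad, forces in N, time in s.
With the tool pointing down it reaches from about 0.3 to 0.95 m from the base axis. Payload 3.1 kg.
Tool frame: the origin (TCP) lies between the finger pads; the fingertips stand 14 mm ahead of it and the grasp point (between the pads) lies 5 mm behind it; x points along the fingers, z is the direction in which the jaws open and shut, and the axes are right-handed (so a half turn about x gives the same grasp; the last joint's range is limited). The gripper opens to 85 mm and grips with 20 to 120 N. Pads are 22 mm wide; open, the fingers measure 114 mm over their backs; the gripper's body (76 mm by 85 mm) begins 54 mm behind the grasp point. The pads swing forward as they close: fully open they stand 13 mm farther back than shut.
Start: joints at [-1.265, 0.308, 1.634, -0, 1.2, -0.07], TCP at [0.229, -0.581, 0.245] pointing down, gripper open.
Joint ranges: [-3.06, 3.06], [-0.79, 1.96], [0.05, 2.63], [-1.19, 4.34], [0.05, 2.64], [-2.94, 2.94]. Speed limits (rad/s): [2.79, 2.79, 3.14, 3.14, 3.14, 3.14].

### API

Orientations are given as a unit quaternion [w, x, y, z].
In Python, from plant import env, viewer, order gives the robot as it stands.
- The arm moves only by the tool jog_arm, never from a script. Its argument "targets" is text: rows parted by semicolons, each of 7 numbers parted by spaces: the shift along the tool's x, y, z in cm, then the turn, a rotation vector about the tool's x, y, z in rad, then the closure, from 0 (fully open) to 1 (shut). In form: dx dy dz ax ay az jaw; .... A call has 1 to 8 rows; each row shifts and turns the commanded pose from where the row before left it, along the tool's axes as they then stand; what a row does not reach is not made up. A row lasts 1/8 s, in which the tool goes at most 62.5 mm and 10.7 degrees, less where a joint would pass 70% of its speed; a pose out of reach is approached as far as the arm can. A call is refused whole if a number of a shift passes 6.25 or a number of a turn 0.188, either way. A call with a gripper value outside its range is refused whole. The fingers move at their own pace and stop on an object; the grip force is fixed at half the most. Time passes only in rows, so rows that do not move let the fingers close. It gives the time, the measured TCP pose, the force and the opening at its end, in the units of the state.
- env.sense(): the state, without advancing time (a new reading comes with each control period).
- viewer.grab_frame(name): name is "side" or "top"; returns a dict with "color" (400x640x3 uint8, blue, green, red), "intrinsics" (3x3 intrinsics, pixels), "dist_coeffs" ([k1, k2, p1, p2, k3] as OpenCV has them; the pictures are not rectified), "origin" and "attitude" of the camera in the world. Camera axes: x right, y up, looking along -z (the intrinsics and any distortion apply to the point x, -y, -z); pixel columns grow to the right and rows downward; lengths in m; the calibration is good to about 2 mm. A picture is of the moment at which its call begins. There is no depth.
- order.close_job(): hands the job in, once; it reports no verdict.
The state is a dict: "t": time; "joint_pos": joint angles; "dq": joint speeds; "effort": joint torques, N m; "tool_pos": TCP position; "ee_rot": TCP orientation; "wrist_force": force on the tool from outside, world axes, zero at the start; "moment": the same for the moment, N m; "gripper_width": finger opening in m.
Only numpy, scipy, OpenCV 4.12 (cv2) and the standard library are available. Lean on these libraries where they do the work, as an engineer would, in place of code of your own. Each camera call takes 0.05 s, during which the arm holds its last target.

## Working session

There is one attempt and no reset: what is moved stays moved. The work goes in short steps, Python scripts to look and compute and a tool call to move; the robot and the scene stay as the last step left them, time stands still between calls to the robot, and variables do not carry over. Pictures are saved under pics/ and viewed, and the job is handed in when it is done.

Besides the shell and the picture viewer there is one more tool, called after ">>>" as name(argument=value, ...) on one line, values as JSON. jog_arm: Moves the arm, as the interface text tells. Its arguments: {"type":"object","properties":{"targets":{"type":"string"}},"required":["targets"]}

```bash
ls -la; mkdir -p pics; python3 - <<'E'
from plant import env, viewer, order
import cv2
s=env.sense(); print(s)
for n in("side","top"):
    f=viewer.grab_frame(n); cv2.imwrite(f"pics/{n}0.png",f["color"])
    print(n,f["intrinsics"],f["dist_coeffs"],f["origin"],f["attitude"])
E
```

```text
total 12
drwxr-xr-x  3 agent agent 4096 Dec  6 18:38 .
drwxr-xr-x 23 root  root  4096 Dec  6 18:38 ..
drwxr-xr-x  2 agent agent 4096 Dec  6 18:38 pics
{'t': 0.0, 'joint_pos': array([-1.26470819e+00,  3.09011154e-01,  1.63519030e+00, -1.90108583e-05,
        1.19969310e+00, -6.96897232e-02]), 'dq': array([-0.00097036,  0.00063143, -0.00129436,  0.00093028,  0.00198303,
       -0.00067136]), 'effort': array([ 1.29712855e-03, -4.15247011e+01, -2.76662761e+01,  8.31370880e-05,
        1.03517377e-02,  2.20629381e-08]), 'tool_pos': array([ 0.22910971, -0.58064397,  0.24404142]), 'ee_rot': array([ 0.58395086,  0.39830407,  0.58523725, -0.39730671]), 'wrist_force': array([-0.36650105, -0.118836  , -0.58787207]), 'moment': array([-0.0427221 , -0.00791789,  0.00665698]), 'gripper_width': 0.08526680388178993}
side [[408.28317704   0.         325.9985038 ]
 [  0.         408.28317704 201.42735371]
 [  0.           0.           1.        ]] [-0.0951999  0.         0.         0.         0.       ] [ 0.39550266 -1.07427998  0.84191128] [ 0.89396143  0.44616435 -0.016679   -0.03862835]
top [[402.36940871   0.         320.54283022]
 [  0.         402.36940871 204.75766066]
 [  0.           0.           1.        ]] [-0.08018363  0.          0.          0.          0.        ] [ 0.34257526 -0.09153147  1.28130245] [-0.70427533 -0.04054816  0.03874784  0.70770807]
```

View pics/side0.png

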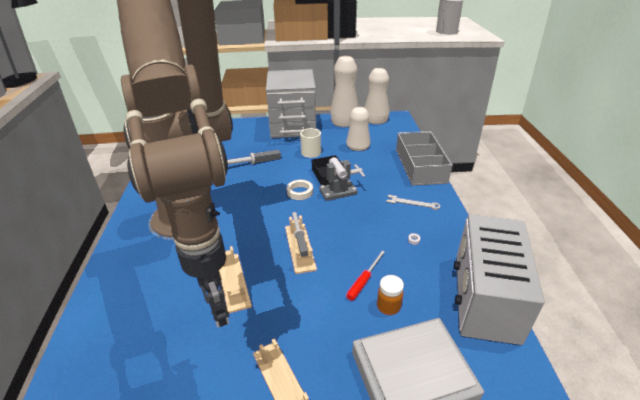

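View pics/top0.png

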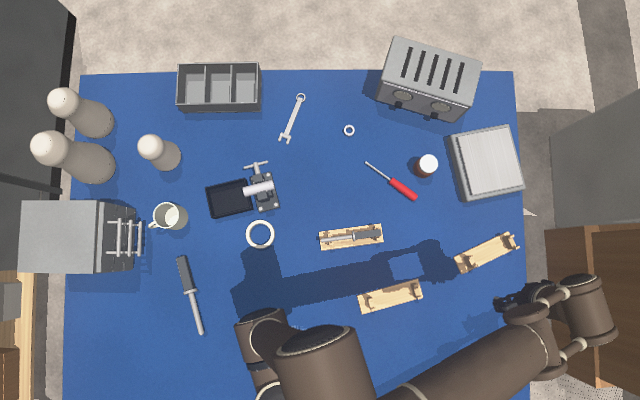

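```bash
cat > h.py <<'E'
import numpy as np, cv2
from scipy.spatial.transform import Rotation as R
from plant import env, viewer, order
def q2R(q): return R.from_quat([q[1],q[2],q[3],q[0]])
def cam(f): return np.array(f["intrinsics"]),np.array(f["dist_coeffs"]),np.array(f["origin"]),q2R(f["attitude"]).as_matrix()
def ray(f,px):
    K,d,o,A=cam(f); p=cv2.undistortPoints(np.array(px,float).reshape(-1,1,2),K,d).reshape(-1,2)
    v=np.c_[p[:,0],-p[:,1],-np.ones(len(p))]@A.T
    return o,v
def onz(f,px,z):
    o,v=ray(f,px); t=(z-o[2])/v[:,2]; return o+v*t[:,None]
def proj(f,P):
    K,d,o,A=cam(f); c=(np.array(P,float).reshape(-1,3)-o)@A; c=c*[1,-1,-1]
    return cv2.projectPoints(c,np.zeros(3),np.zeros(3),K,d)[0].reshape(-1,2)
def tri(f1,p1,f2,p2):
    o1,v1=ray(f1,p1);o2,v2=ray(f2,p2);v1=v1[0];v2=v2[0]
    A=np.c_[v1,-v2];t=np.linalg.lstsq(A,o2-o1,rcond=None)[0]
    a=o1+v1*t[0];b=o2+v2*t[1];return (a+b)/2,np.linalg.norm(a-b)
E
python3 - <<'E'
from h import *
t=viewer.grab_frame("top");s=viewer.grab_frame("side")
import pickle;pickle.dump((t,s),open("f0.pkl","wb"))
def crop(f,x,y,w,h,k,n): cv2.imwrite(n,cv2.resize(f["color"][y:y+h,x:x+w],None,fx=k,fy=k,interpolation=cv2.INTER_CUBIC))
crop(t,300,205,100,60,8,"pics/c1.png")
crop(t,195,145,100,75,8,"pics/c2.png")
crop(t,150,240,80,100,6,"pics/c3.png")
crop(s,270,140,100,75,8,"pics/c4.png")
crop(s,270,205,60,75,8,"pics/c5.png")
E
```

```text
(no output)
```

View pics/c1.png

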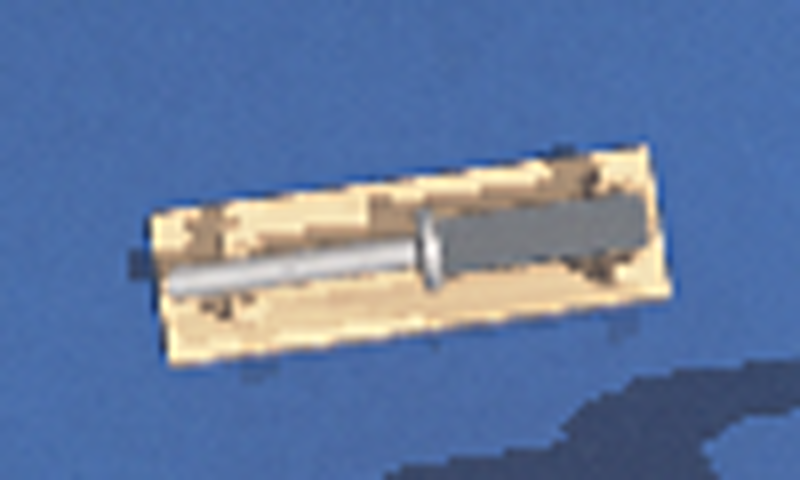

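View pics/c2.png

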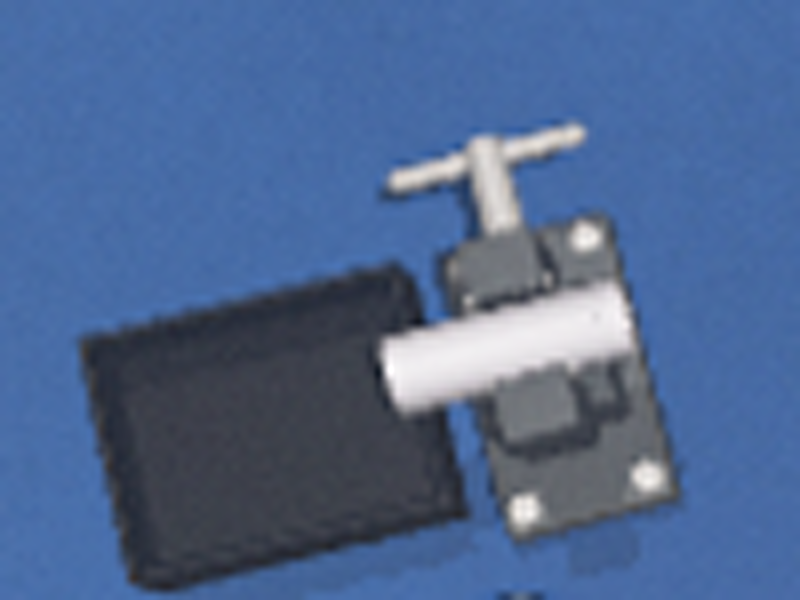

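View pics/c3.png

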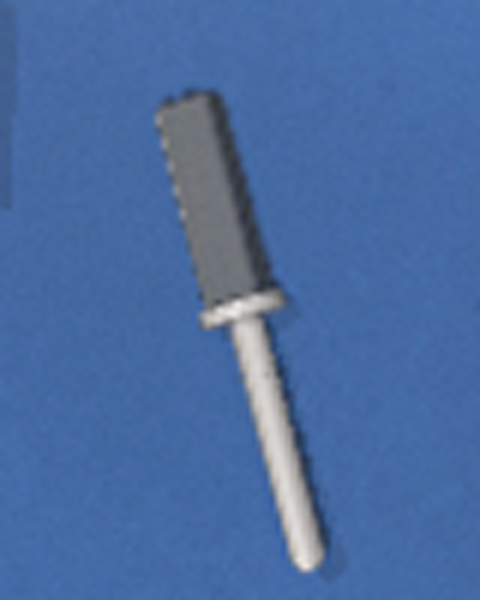

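View pics/c4.png

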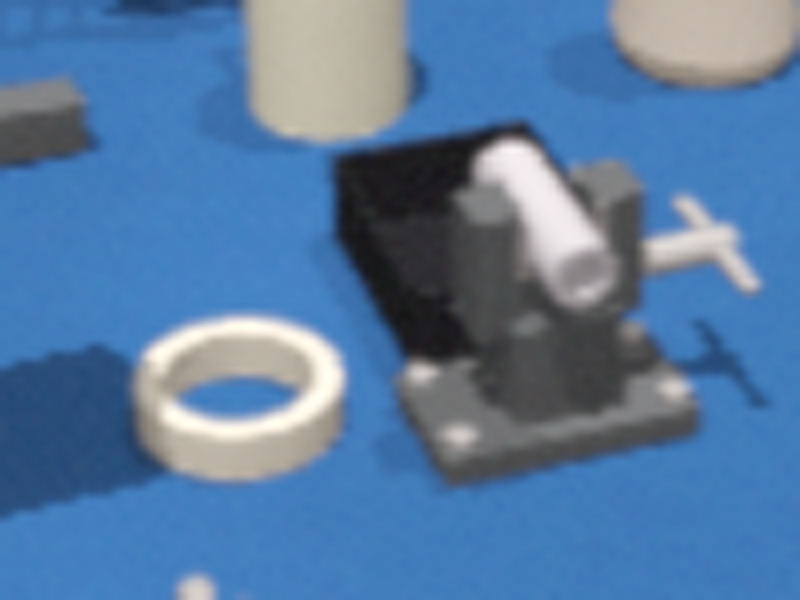

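View pics/c5.png

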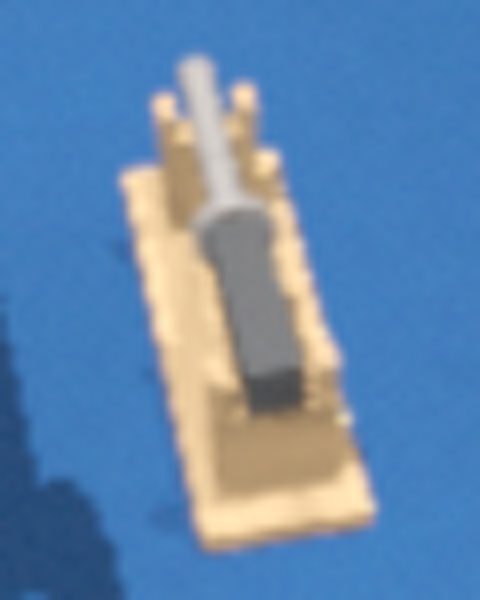

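```bash
cat > m1.py <<'E'
from h import *
import pickle
t,s=pickle.load(open("f0.pkl","rb"))
# top crop1 px = 300+u/8-0.5+.., 
def c1(u,v): return ((u+.5)/8-.5+300,(v+.5)/8-.5+205)
def c3(u,v): return ((u+.5)/6-.5+150,(v+.5)/6-.5+240)
def c5(u,v): return ((u+.5)/8-.5+270,(v+.5)/8-.5+205)
print("handle top corners z.071\n",onz(t,[c1(440,210),c1(640,195),c1(648,248),c1(445,270)],.071))
print("shoulder top edge/bot z.06",onz(t,[c1(425,212),c1(437,288)],.06))
print("tip z.06",onz(t,[c1(168,284)],.06))
print("rest base corners z.01\n",onz(t,[c1(150,212),c1(648,146),c1(672,297),c1(170,362)],.01))
print("free drift handle z.03\n",onz(t,[c3(158,110),c3(215,95),c3(268,290),c3(203,305)],.03), "tip",onz(t,[c3(310,570)],.01))
a=tri(t,c1(168,284),s,c5(195,62));print("tip tri",a)
E
python3 m1.py
```

```text
handle top corners z.071
 [[ 0.39959472 -0.1906944   0.071     ]
 [ 0.40478345 -0.26615445  0.071     ]
 [ 0.38484331 -0.26878117  0.071     ]
 [ 0.37707819 -0.19227569  0.071     ]]
shoulder top edge/bot z.06 [[ 0.39938712 -0.18589182  0.06      ]
 [ 0.3706121  -0.19007208  0.06      ]]
tip z.06 [[ 0.37266799 -0.08829548  0.06      ]]
rest base corners z.01
 [[ 0.40228042 -0.08119233  0.01      ]
 [ 0.42730455 -0.27851997  0.01      ]
 [ 0.36761823 -0.28683277  0.01      ]
 [ 0.34331691 -0.08880476  0.01      ]]
free drift handle z.03
 [[0.31873126 0.36389779 0.03      ]
 [0.32657897 0.33381377 0.03      ]
 [0.2264428  0.30355373 0.03      ]
 [0.21853826 0.33758744 0.03      ]] tip [[0.08029129 0.2852854  0.01      ]]
tip tri (array([ 0.37437651, -0.08823213,  0.06219765]), np.float64(0.0035269869385911377))
```

```bash
cat > m2.py <<'E'
from h import *
import pickle
t,s=pickle.load(open("f0.pkl","rb"))
def big(f,x,y,w,h,k=8): return cv2.resize(f["color"][y:y+h,x:x+w],None,fx=k,fy=k,interpolation=cv2.INTER_CUBIC)
def un(c,x,y,k=8): return (np.asarray(c,float)+.5)/k-.5+[x,y]
def largest(m):
    c,_=cv2.findContours(m,cv2.RETR_EXTERNAL,cv2.CHAIN_APPROX_NONE);return max(c,key=cv2.contourArea)
# handle: grey and dark
im=big(t,300,205,100,60); hsv=cv2.cvtColor(im,cv2.COLOR_BGR2HSV)
print(hsv[235,550],hsv[255,300],hsv[340,300], hsv[100,100])
m=((hsv[...,1]<70)&(hsv[...,2]<150)).astype(np.uint8)*255
m[:, :430]=0;m[330:]=0
m=cv2.morphologyEx(m,cv2.MORPH_OPEN,np.ones((25,25)))
def worldrect(f,c,x,y,z):
    P=onz(f,un(c.reshape(-1,2),x,y),z)
    r=cv2.minAreaRect((P[:,:2]*1000).astype(np.float32)); return r
cv2.imwrite("pics/m_h.png",m)
print("handle",worldrect(t,largest(m),300,205,.071))
b=((hsv[...,0]>95)&(hsv[...,0]<130)&(hsv[...,1]>100)).astype(np.uint8)
m=cv2.morphologyEx((1-b)*255,cv2.MORPH_OPEN,np.ones((25,25)));
cv2.imwrite("pics/m_r.png",m)
print("rest",worldrect(t,largest(m),300,205,.01))
# nose
m=((hsv[...,1]<40)&(hsv[...,2]>150)).astype(np.uint8)*255
m[:,415:]=0;m=cv2.morphologyEx(m,cv2.MORPH_OPEN,np.ones((9,9)))
print("nose",worldrect(t,largest(m),300,205,.06))
# tube
im=big(t,195,145,100,75); hsv=cv2.cvtColor(im,cv2.COLOR_BGR2HSV)
m=((hsv[...,2]>175)&(hsv[...,1]<60)).astype(np.uint8)*255
m=cv2.morphologyEx(m,cv2.MORPH_OPEN,np.ones((25,25)))
cv2.imwrite("pics/m_t.png",m)
r=worldrect(t,largest(m),195,145,.1);print("tube",r,cv2.boxPoints(r))
E
python3 m2.py; python3 -c "
import cv2,numpy as np
a=[cv2.resize(cv2.imread('pics/'+n),(400,250)) for n in('m_h.png','m_r.png')]
b=cv2.resize(cv2.imread('pics/m_t.png'),(400,250))
cv2.imwrite('pics/mm.png',np.vstack([np.hstack(a),np.hstack([b,b])]))"
```

```text
[111  14 128] [170   5 162] [ 24  55 249] [109 140 168]
handle ((391.0069580078125, -229.344482421875), (27.54847526550293, 76.66506958007812), 0.572283923625946)
rest ((384.1520690917969, -183.27682495117188), (64.78646850585938, 203.11700439453125), 7.45693826675415)
nose ((378.43389892578125, -135.09320068359375), (13.210718154907227, 94.41802215576172), 7.047508239746094)
tube ((528.0980224609375, 97.364501953125), (26.897449493408203, 92.96180725097656), 14.461795806884766) [[503.46753  139.014   ]
 [526.68335   48.99777 ]
 [552.7285    55.714996]
 [529.5127   145.73123 ]]
```

View pics/mm.png

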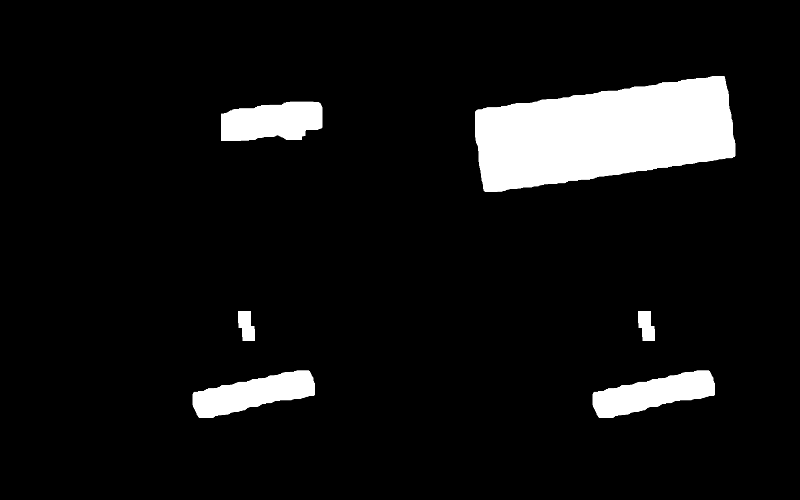

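```bash
cat > m3.py <<'E'
from h import *
import pickle
from scipy.ndimage import map_coordinates
t,s=pickle.load(open("f0.pkl","rb"))
c=np.array([.528,.0974]);
for ang in (104.5,):
  a=np.radians(ang);u=np.array([np.cos(a),np.sin(a)]);n=np.array([-u[1],u[0]])
  for f,nm in((t,"top"),(s,"side")):
    g=f["color"].astype(float).sum(2)/3
    for st in(-.04,-.03,0,.03,.04):
      off=np.arange(-.026,.0261,.002)
      P=np.c_[c+u*st+off[:,None]*n,np.full(len(off),.1)]
      p=proj(f,P);print(nm,st,map_coordinates(g,[p[:,1],p[:,0]],order=1).astype(int))
    off=np.arange(-.06,.061,.003)
    P=np.c_[c+u*off[:,None],np.full(len(off),.1)]
    p=proj(f,P);print(nm,"axial",map_coordinates(g,[p[:,1],p[:,0]],order=1).astype(int))
def c2(u,v): return ((u+.5)/8-.5+195,(v+.5)/8-.5+145)
def c4(u,v): return ((u+.5)/8-.5+270,(v+.5)/8-.5+140)
# mouth centre in side; axis in top
o,v=ray(s,[c4(587,276)]);
for z in(.095,.1,.105): print(z,onz(s,[c4(587,276)],z))
# vise plate bolts (top): (587,237),(648,475),(525,508) ; 4th hidden
print(onz(t,[c2(587,237),c2(648,475),c2(525,508)],.014))
print("plate corners",onz(t,[c2(605,212),c2(678,495),c2(520,540)],.012))
print("T bar",onz(t,[c2(395,185),c2(580,133)],.075))
print("tray",onz(t,[c2(82,340),c2(398,265),c2(465,510),c2(150,588)],.045))
E
python3 m3.py
```

```text
top -0.04 [143 124 118 120 119 118 149 180 209 220 228 235 237 237 236 233 229 223
 210 190 152 119  97 102 109 117 116]
top -0.03 [120 119 121 120 112  98 135 175 205 218 226 234 236 236 234 231 227 220
 208 186 147 114 101 102 106 106 108]
top 0 [118 120 116 103  79  88 124 176 206 223 229 234 238 237 236 232 226 218
 208 174 136 120 115 117 118 118 119]
top 0.03 [ 49  52  52  49  45  45 131 189 217 225 231 236 238 238 235 231 226 216
 202 182 140 100  61  51  45  44  50]
top 0.04 [ 59  59  58  55  56  64 124 187 215 228 233 237 240 240 237 232 226 218
 204 183 147 108  75  63  61  62  61]
top axial [112 115 115 106 133 201 237 236 231 231 236 236 236 237 237 237 237 238
 237 237 237 238 238 238 237 239 239 239 238 238 238 238 238 239 242 217
  90  60  67  67  67]
side -0.04 [ 78  81  95 111 128 136 140 136 132 132 132 135 137 139 145 151 161 167
 163 150 125 106  91  89  88  83  79]
side -0.03 [ 78  87 102 123 144 154 160 161 162 166 171 177 182 189 195 201 197 191
 174 155 134 121 113 101  90  82  77]
side 0 [109 111 123 162 196 216 229 234 237 238 237 236 232 226 213 194 164 134
[... 347 characters left out ...]
6 227 227 228 227
 226 226 226 224 224 225 220 217 217 218 219 221 222 218 218 219 222 225
 226 226 223 220 195]
0.095 [[0.54448144 0.06136331 0.095     ]]
0.1 [[0.54348414 0.05376104 0.1       ]]
0.105 [[0.54248684 0.04615878 0.105     ]]
[[0.58478775 0.07944817 0.014     ]
 [0.48871152 0.05413809 0.014     ]
 [0.47578149 0.1029619  0.014     ]]
plate corners [[0.59531912 0.07258763 0.012     ]
 [0.48088757 0.04236644 0.012     ]
 [0.46323016 0.10511073 0.012     ]]
T bar [[0.59388455 0.14520942 0.075     ]
 [0.61361078 0.07438763 0.075     ]]
tray [[0.53946598 0.2734516  0.045     ]
 [0.56827786 0.14930729 0.045     ]
 [0.47185612 0.12152603 0.045     ]
 [0.44203305 0.24399958 0.045     ]]
```

```bash
cat > m4.py <<'E'
from h import *
import pickle
t,s=pickle.load(open("f0.pkl","rb"))
a=np.radians(104.6);u=np.array([np.cos(a),np.sin(a),0]);n=np.array([-u[1],u[0],0]);z=np.array([0,0,1])
c=np.array([.5277,.0973,.1])
k=14
out=[]
for f,x,y in((t,222,175),(s,325,150)):
    w,h=(54,36) if f is t else (28,36)
    im=cv2.resize(f["color"][y:y+h,x:x+w],None,fx=k,fy=k,interpolation=cv2.INTER_CUBIC)
    for st in(-.045,0,.045):
        p=(proj(f,c+u*st)[0]-[x,y]+.5)*k-.5;cv2.circle(im,tuple(int(i) for i in p),3,(0,0,255),-1)
    th=np.linspace(0,2*np.pi,40)[:,None]
    for r in(.015,.01):
        p=(proj(f,c-u*.045+r*(np.cos(th)*n+np.sin(th)*z))-[x,y]+.5)*k-.5
        cv2.polylines(im,[p.astype(np.int32)],True,(0,255,0),1)
    out.append(im)
H=max(i.shape[0] for i in out)
cv2.imwrite("pics/ov.png",np.hstack(out)[:600,:])
print(np.hstack(out).shape)
E
python3 m4.py
```

```text
(504, 1148, 3)
```

```bash
python3 -c "
import cv2;i=cv2.imread('pics/ov.png');cv2.imwrite('pics/ov2.png',cv2.resize(i,None,fx=.69,fy=.69))
cv2.imwrite('pics/ov3.png',i[:, 756:])"
```

```text
(no output)
```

View pics/ov2.png

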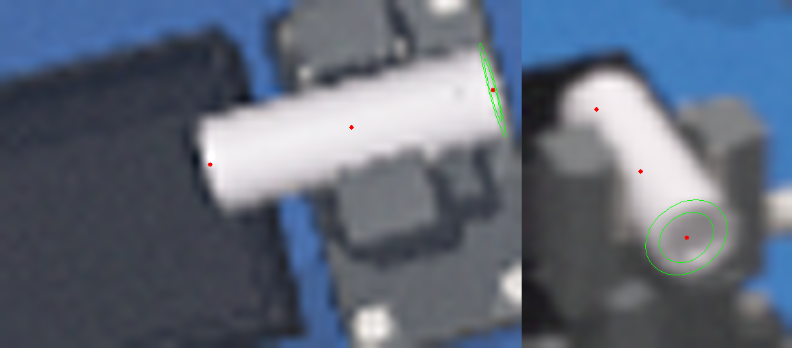

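View pics/ov3.png

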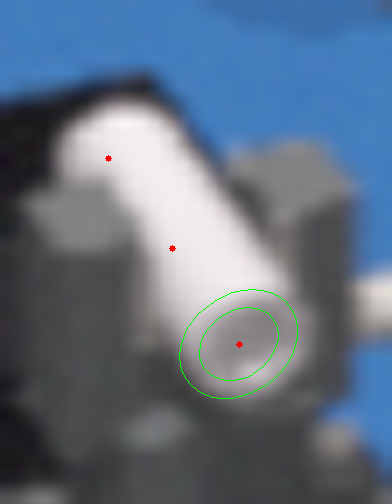

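```bash
cat > st.py <<'E'
from h import *
s=env.sense(); M=q2R(s["ee_rot"]).as_matrix()
print("t",round(s["t"],3),"pos",np.round(s["tool_pos"],4),"q",np.round(s["joint_pos"],3),"F",np.round(s["wrist_force"],2),"M",np.round(s["moment"],2),"w",round(s["gripper_width"],4))
print("x",np.round(M[:,0],3),"y",np.round(M[:,1],3),np.degrees(np.arctan2(M[1,1],M[0,1])).round(2),"z",np.round(M[:,2],3),np.degrees(np.arctan2(M[1,2],M[0,2])).round(2))
E
python3 st.py
```

```text
t 0.2 pos [ 0.2292 -0.5809  0.2445] q [-1.265  0.309  1.635  0.     1.2   -0.07 ] F [-0.25 -0.07 -0.23] M [ 0.   -0.02 -0.  ] w 0.0853
x [-0.     0.001 -1.   ] y [0.93  0.367 0.   ] 21.53 z [ 0.367 -0.93  -0.001] -68.47
```

>>> jog_arm(targets="0 0 0 -0.165 0 0 0; 0 0 0 -0.165 0 0 0; 0 0 0 -0.165 0 0 0; 0 0 0 -0.165 0 0 0; 0 0 0 -0.165 0 0 0; 0 0 0 -0.165 0 0 0; 0 0 0 -0.165 0 0 0; 0 0 0 -0.165 0 0 0")

```text
t: 1.2
tool_pos: [0.2293, -0.5812, 0.2449]
ee_rot: [0.706, -0.046, 0.706, 0.046]
wrist_force: [-0.4, 0.5, 0.1]
gripper_width: 0.0854
```

```bash
cat >> h.py <<'E'
def delta(target,heading=None):
    s=env.sense();M=q2R(s["ee_rot"]).as_matrix()
    d=M.T@(np.array(target)-s["tool_pos"])*100
    h=np.degrees(np.arctan2(M[1,1],M[0,1]))
    print("tool delta cm",d.round(2), "" if heading is None else "turn x rad %.3f"%(-np.radians(heading-h)), "tilt: x",M[:,0].round(3))
E
python3 st.py; python3 -c "
from h import *
delta([.3908,-.2294,.2],97.3)"
```

```text
t 1.2 pos [ 0.2293 -0.5812  0.2449] q [-1.265  0.308  1.634 -0.     1.2   -1.395] F [-0.39  0.53  0.08] M [0.02 0.02 0.02] w 0.0854
x [-0.     0.001 -1.   ] y [-0.13   0.992  0.001] 97.48 z [ 0.992  0.13  -0.   ] 7.48
tool delta cm [ 4.51 32.77 20.59] turn x rad 0.003 tilt: x [-0.     0.001 -1.   ]
```

>>> jog_arm(targets="0 4.1 2.57 0 0 0 0; 0 4.1 2.57 0 0 0 0; 0 4.1 2.57 0 0 0 0; 0 4.1 2.57 0 0 0 0; 1 4.1 2.57 0 0 0 0; 1 4.1 2.57 0 0 0 0; 1 4.1 2.57 0 0 0 0; 1.5 4.1 2.57 0 0 0 0")

```text
t: 2.2
tool_pos: [0.3932, -0.2291, 0.2004]
ee_rot: [0.706, -0.044, 0.705, 0.044]
wrist_force: [0.8, -0.2, -0.2]
gripper_width: 0.0854
```

>>> jog_arm(targets="0 0 0 0 0 0 0; 0 0 0 0 0 0 0")

```text
t: 2.45
tool_pos: [0.3926, -0.2306, 0.2005]
ee_rot: [0.706, -0.045, 0.706, 0.044]
wrist_force: [0.3, -0.4, -0.6]
gripper_width: 0.0851
```

```bash
python3 st.py; python3 - <<'E'
from h import *
delta([.3908,-.2294,.055],97.3)
t=viewer.grab_frame("top");s=viewer.grab_frame("side")
a=t["color"][150:300,250:450];b=s["color"][150:300,200:400]
cv2.imwrite("pics/g1.png",cv2.resize(np.hstack([a,b]),None,fx=2,fy=2,interpolation=cv2.INTER_CUBIC))
E
```

```text
t 2.45 pos [ 0.3926 -0.2306  0.2005] q [-6.260e-01  2.800e-02  2.060e+00 -1.000e-03  1.053e+00 -7.520e-01] F [ 0.31 -0.37 -0.56] M [ 0.04  0.03 -0.03] w 0.0851
x [ 0.    -0.001 -1.   ] y [-0.126  0.992 -0.001] 97.22 z [ 0.992  0.126 -0.   ] 7.22
tool delta cm [14.55  0.15 -0.16] turn x rad -0.001 tilt: x [ 0.    -0.001 -1.   ]
```

View pics/g1.png

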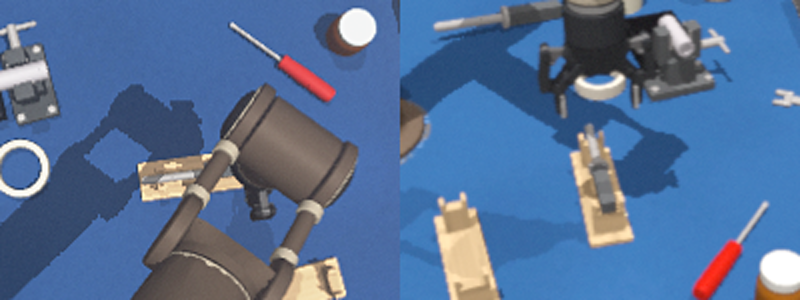

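>>> jog_arm(targets="4 0.15 -0.15 0 0 0 0; 4 0 0 0 0 0 0; 3 0 0 0 0 0 0; 2 0 0 0 0 0 0; 1 0 0 0 0 0 0; 0.5 0 0 0 0 0 0; 0 0 0 0 0 0 0")

```text
t: 3.42
tool_pos: [0.3911, -0.2296, 0.0557]
ee_rot: [0.706, -0.044, 0.706, 0.044]
wrist_force: [0.7, -0.3, 0.7]
gripper_width: 0.0855
```

```bash
python3 st.py; python3 - <<'E'
from h import *
delta([.3908,-.2294,.055],97.3)
s=viewer.grab_frame("side")
b=s["color"][190:290,250:370]
cv2.imwrite("pics/g2.png",cv2.resize(b,None,fx=5,fy=5,interpolation=cv2.INTER_CUBIC))
E
```

```text
t 3.425 pos [ 0.3911 -0.2296  0.0557] q [-0.627  0.275  2.145 -0.     0.721 -0.751] F [ 0.72 -0.31  0.72] M [ 0.04 -0.06 -0.01] w 0.0855
x [ 0.001 -0.    -1.   ] y [-0.124  0.992 -0.001] 97.13 z [0.992 0.124 0.001] 7.13
tool delta cm [ 0.07  0.03 -0.03] turn x rad -0.003 tilt: x [ 0.001 -0.    -1.   ]
```

View pics/g2.png

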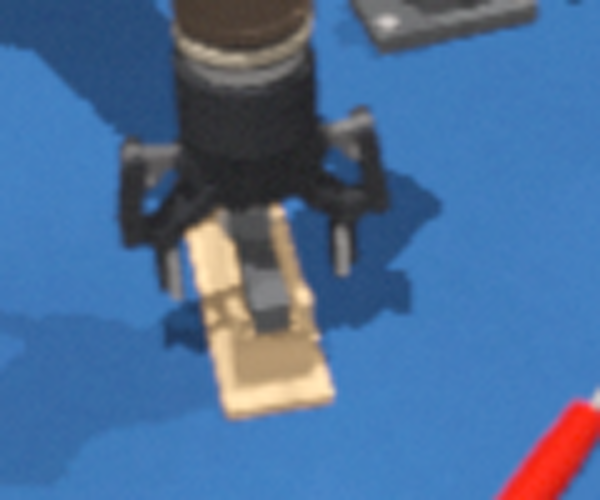

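>>> jog_arm(targets="0 0 0 0 0 0 0.4; 0 0 0 0 0 0 0.6; 0 0 0 0 0 0 0.75; 0 0 0 0 0 0 0.85; 0 0 0 0 0 0 0.95; 0 0 0 0 0 0 1; 0 0 0 0 0 0 1; 0 0 0 0 0 0 1")

```text
t: 4.47
tool_pos: [0.3912, -0.2292, 0.0557]
ee_rot: [0.706, -0.044, 0.705, 0.044]
wrist_force: [0.4, 1.3, 7.0]
gripper_width: 0.021
```

```bash
python3 st.py
```

```text
t 4.475 pos [ 0.3912 -0.2292  0.0557] q [-0.626  0.274  2.145  0.     0.721 -0.751] F [0.42 1.3  6.99] M [ 0.18  0.02 -0.04] w 0.021
x [ 0.001 -0.    -1.   ] y [-0.125  0.992 -0.   ] 97.16 z [0.992 0.125 0.001] 7.16
```

>>> jog_arm(targets="-0.5 0 0 0 0 0 1; -1 0 0 0 0 0 1; -2 0 0 0 0 0 1; -3 0 0 0 0 0 1; -3 0 0 0 0 0 1; 0 0 0 0 0 0 1; 0 0 0 0 0 0 1")

```text
t: 5.35
tool_pos: [0.3899, -0.2285, 0.1493]
ee_rot: [0.705, -0.044, 0.706, 0.045]
wrist_force: [-0.1, 0.5, -3.8]
gripper_width: 0.021
```

```bash
python3 st.py; python3 - <<'E'
from h import *
s=viewer.grab_frame("side");t=viewer.grab_frame("top")
b=s["color"][150:290,230:390];a=t["color"][150:290,230:390]
cv2.imwrite("pics/g3.png",cv2.resize(np.hstack([a,b]),None,fx=2.5,fy=2.5,interpolation=cv2.INTER_CUBIC))
E
```

```text
t 5.35 pos [ 0.3899 -0.2285  0.1493] q [-0.626  0.099  2.105 -0.     0.939 -0.751] F [-0.1   0.47 -3.78] M [-0.01  0.04 -0.02] w 0.021
x [-0.001  0.001 -1.   ] y [-0.125  0.992  0.001] 97.16 z [ 0.992  0.125 -0.001] 7.16
```

View pics/g3.png

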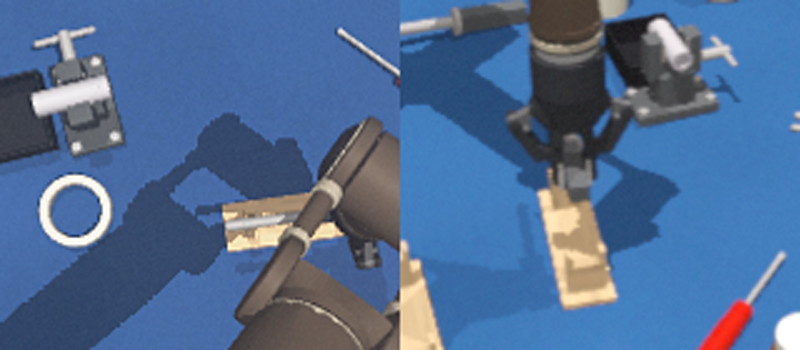

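```bash
python3 - <<'E'
from h import *
delta([.584,-.1154,.1457],104.6)
E
```

```text
tool delta cm [ 0.26  8.76 20.71] turn x rad -0.130 tilt: x [-0.003  0.002 -1.   ]
```

>>> jog_arm(targets="0 1.46 3.45 0 0 0 1; 0 1.46 3.45 0 0 0 1; 0 1.46 3.45 0 0 0 1; 0 1.46 3.45 0 0 0 1; 0 1.46 3.45 0 0 0 1; 0 1.46 3.45 0 0 0 1; 0 0 0 -0.065 0 0 1; 0 0 0 -0.065 0 0 1")

```text
t: 6.45
tool_pos: [0.5844, -0.1154, 0.1478]
ee_rot: [0.7, -0.091, 0.703, 0.092]
wrist_force: [-0.3, 0.3, -3.1]
gripper_width: 0.0212
```

>>> jog_arm(targets="0 0 0 0 0 0 1; 0 0 0 0 0 0 1")

```text
t: 6.7
tool_pos: [0.5845, -0.1162, 0.1491]
ee_rot: [0.701, -0.089, 0.702, 0.09]
wrist_force: [-0.5, -0.2, -2.8]
gripper_width: 0.0209
```

```bash
python3 st.py; python3 - <<'E'
from h import *
delta([.584,-.1154,.0957],104.6)
import pickle
s=viewer.grab_frame("side");t=viewer.grab_frame("top");pickle.dump((t,s),open("f1.pkl","wb"))
a=t["color"][140:270,210:390];b=s["color"][140:270,290:430]
cv2.imwrite("pics/g4.png",cv2.resize(np.hstack([a,b]),None,fx=2.5,fy=2.5,interpolation=cv2.INTER_CUBIC))
E
```

```text
t 6.7 pos [ 0.5845 -0.1162  0.1491] q [-0.269  0.361  1.775  0.     1.008 -0.523] F [-0.49 -0.24 -2.83] M [-0.05 -0.02  0.01] w 0.0209
x [-0.002  0.001 -1.   ] y [-0.251  0.968  0.001] 104.55 z [ 0.968  0.251 -0.002] 14.55
tool delta cm [ 5.34  0.08 -0.02] turn x rad -0.001 tilt: x [-0.002  0.001 -1.   ]
```

View pics/g4.png

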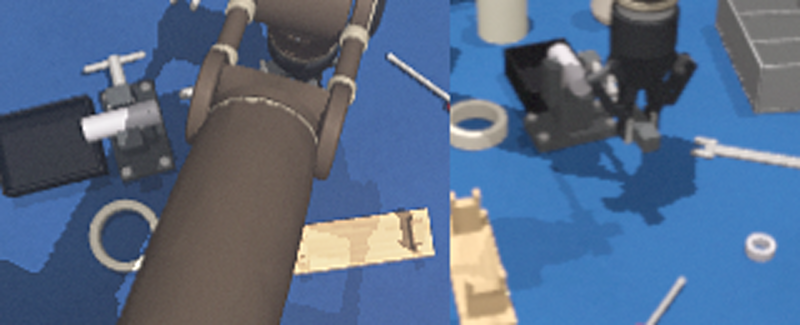

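>>> jog_arm(targets="1.5 0.08 0 0 0 0 1; 2 0 0 0 0 0 1; 1.3 0 0 0 0 0 1; 0.5 0 0 0 0 0 1; 0 0 0 0 0 0 1; 0 0 0 0 0 0 1")

```text
t: 7.55
tool_pos: [0.5857, -0.1157, 0.0979]
ee_rot: [0.702, -0.09, 0.701, 0.09]
wrist_force: [-0.9, -0.1, -3.2]
gripper_width: 0.0208
```

```bash
python3 st.py; python3 - <<'E'
from h import *
delta([.584,-.1154,.0957],104.6)
import pickle
s=viewer.grab_frame("side");t=viewer.grab_frame("top");pickle.dump((t,s),open("f2.pkl","wb"))
a=t["color"][155:215,230:320];b=s["color"][140:200,310:370]
cv2.imwrite("pics/g5.png",cv2.resize(np.hstack([a,b]),None,fx=5.3,fy=5.3,interpolation=cv2.INTER_CUBIC))
E
```

```text
t 7.55 pos [ 0.5857 -0.1157  0.0979] q [-0.268  0.43   1.799  0.     0.911 -0.523] F [-0.94 -0.13 -3.22] M [-0.05  0.    0.02] w 0.0208
x [ 0.001 -0.    -1.   ] y [-0.252  0.968 -0.001] 104.61 z [0.968 0.252 0.001] 14.61
tool delta cm [ 0.22  0.07 -0.16] turn x rad 0.000 tilt: x [ 0.001 -0.    -1.   ]
```

View pics/g5.png

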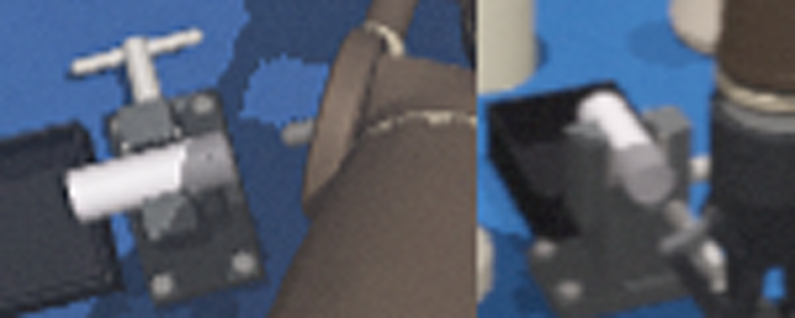

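```bash
cat > ov.py <<'E'
from h import *
import pickle,sys
t,s=pickle.load(open(sys.argv[1],"rb"))
a=np.radians(104.6);u=np.array([np.cos(a),np.sin(a),0])
M=np.array([.5401,.053,.1])
k=16
x,y,w,h=255,165,34,22
A=cv2.resize(t["color"][y:y+h,x:x+w],None,fx=k,fy=k,interpolation=cv2.INTER_CUBIC)
x2,y2,w2,h2=330,155,30,44
B=cv2.resize(s["color"][y2:y2+h2,x2:x2+w2],None,fx=k,fy=k,interpolation=cv2.INTER_CUBIC)
if len(sys.argv)>3:
  for d in np.arange(0,.06,.01):
    for im,f,o in((A,t,(x,y)),(B,s,(x2,y2))):
        p=(proj(f,M-u*d)[0]-o+.5)*k-.5;cv2.circle(im,tuple(int(i) for i in p),2,(0,0,255),-1)
cv2.imwrite(sys.argv[2]+"t.png",A);cv2.imwrite(sys.argv[2]+"s.png",cv2.resize(B,None,fx=.85,fy=.85))
print(A.shape,B.shape)
E
python3 ov.py f2.pkl pics/h1 1
```

```text
(352, 544, 3) (704, 480, 3)
```

View pics/h1t.png

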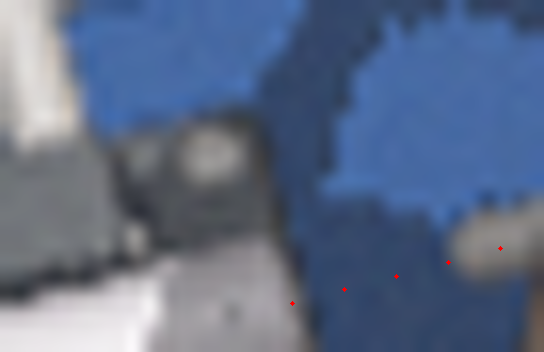

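View pics/h1s.png

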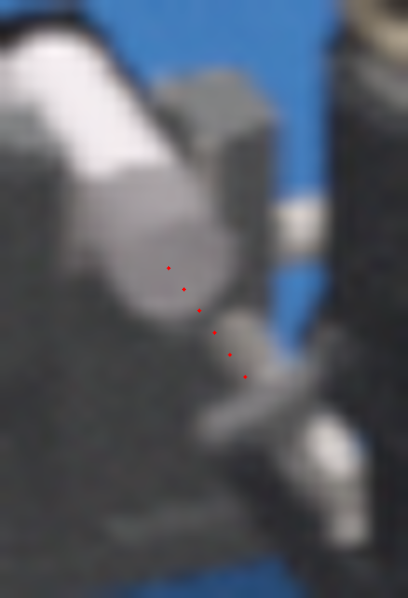

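```bash
python3 - <<'E'
from h import *
import pickle
t,s=pickle.load(open("f2.pkl","rb"))
b=s["color"][135:215,300:400];cv2.imwrite("pics/h2.png",cv2.resize(b,None,fx=7.5,fy=7.5,interpolation=cv2.INTER_CUBIC))
u=np.array([-.252,.968,0]);p=np.array([.5857,-.1157,.1025])
for d in(.144,.046,-.04): print(d,(proj(s,p+u*d)[0]-[300,135])*7.5)
E
```

```text
0.144 [343.8253965  325.21550608]
0.046 [432.01386051 450.30779312]
-0.04 [518.27362979 572.8418674 ]
```

View pics/h2.png

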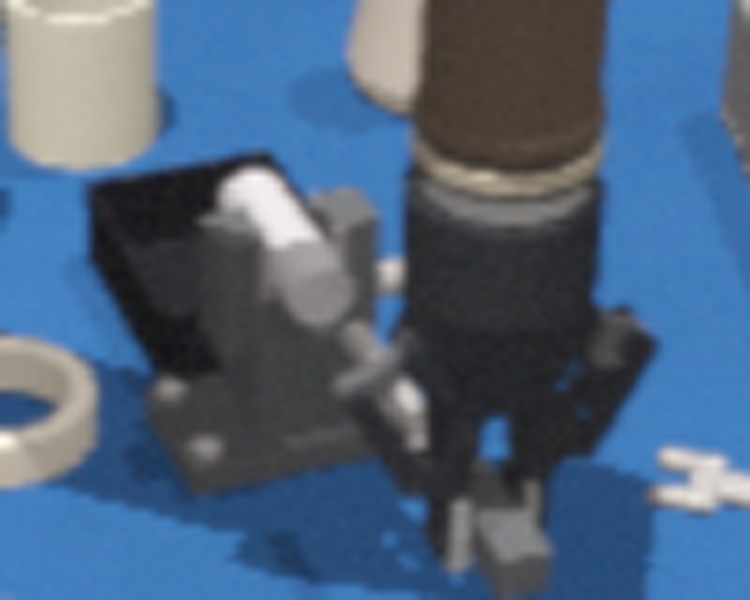

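>>> jog_arm(targets="0.2 0.5 -0.2 0 0 0 1; 0 1 0 0 0 0 1; 0 0 0 0 0 0 1; 0 0 0 0 0 0 1")

```text
t: 8.15
tool_pos: [0.5794, -0.1013, 0.0954]
ee_rot: [0.701, -0.09, 0.701, 0.09]
wrist_force: [-0.1, 0.4, -2.9]
gripper_width: 0.0207
```

```bash
python3 st.py; python3 - <<'E'
from h import *
import pickle
s=viewer.grab_frame("side");t=viewer.grab_frame("top");pickle.dump((t,s),open("f3.pkl","wb"))
b=s["color"][150:190,330:370];a=t["color"][160:200,240:290]
B=cv2.resize(np.hstack([a,b]),None,fx=8.5,fy=8.5,interpolation=cv2.INTER_CUBIC);cv2.imwrite("pics/h3.png",B)
E
python3 st.py
```

```text
t 8.15 pos [ 0.5794 -0.1013  0.0954] q [-0.247  0.42   1.821 -0.     0.9   -0.503] F [-0.1   0.42 -2.91] M [-0.02 -0.01  0.04] w 0.0207
x [ 0. -0. -1.] y [-0.253  0.968 -0.   ] 104.64 z [0.968 0.253 0.   ] 14.64
t 8.25 pos [ 0.5795 -0.1016  0.0954] q [-0.247  0.42   1.82  -0.     0.9   -0.503] F [ 0.5   0.46 -3.07] M [-0.07 -0.06  0.01] w 0.0212
x [ 0. -0. -1.] y [-0.252  0.968 -0.   ] 104.62 z [0.968 0.252 0.   ] 14.62
```

View pics/h3.png

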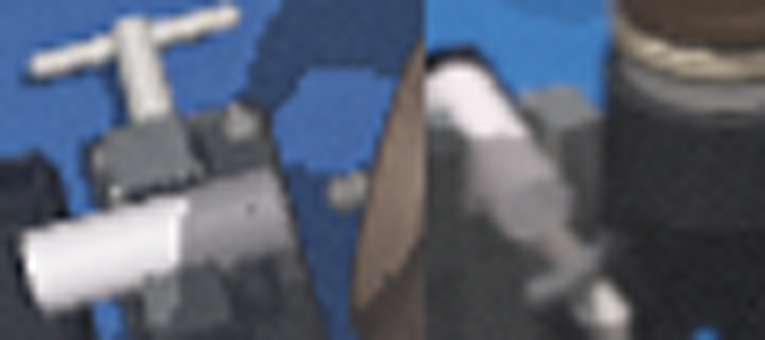

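```bash
cat > pr.py <<'E'
from h import *
import pickle,sys
from scipy.ndimage import map_coordinates
t,s=pickle.load(open(sys.argv[1],"rb"))
a=np.radians(104.6);u=np.array([np.cos(a),np.sin(a),0]);n=np.array([-u[1],u[0],0])
c=np.array([.5277,.0973,.1])
off=np.arange(-.02,.0201,.002);print("off",(off*1000).astype(int))
for f,nm in((t,"top"),(s,"side")):
  g=f["color"].astype(float)
  for st in ([-.075,-.07,-.067,-.064,-.061,-.058,-.04,-.03,.03,.04] if nm=="top" else [-.09,-.08,-.075,-.07,-.065,-.06]):
    p=proj(f,c+u*st+off[:,None]*n)
    v=[map_coordinates(g[...,k],[p[:,1],p[:,0]],order=1) for k in(2,)]
    print(nm,st,*[x.astype(int) for x in v])
E
python3 pr.py f3.pkl
```

```text
off [-20 -18 -16 -14 -12 -10  -8  -6  -4  -2   0   1   3   5   7   9  11  13
  15  17  19]
top -0.075 [ 70  70  70  70  71  71  61  75 111 126 127 115 102  97 103 111 115 118
 118 117 115]
top -0.07 [ 71  72  70  69  68  69  70  78 104 128 133 127 114  90  70  58  62  71
  84  94 101]
top -0.067 [ 70  70  69  70  69  68  70  76 106 127 138 128 112  90  69  53  50  50
  52  57  66]
top -0.064 [ 71  70  70  71  71  67  60  66  86 107 121 121 101  77  60  53  52  52
  51  50  50]
top -0.061 [72 72 71 70 69 64 56 54 57 67 71 70 64 58 51 50 51 54 55 53 50]
top -0.058 [74 73 71 69 68 63 56 52 50 50 50 50 49 51 52 54 52 51 52 53 52]
top -0.04 [ 77  78  87 116 133 144 150 157 165 163 160 154 149 142 136 128 119 101
  84  73  73]
top -0.03 [ 75  77  83 112 133 142 149 155 162 162 158 153 147 140 134 126 115  98
  81  66  63]
top 0.03 [ 40  35  52 147 196 222 228 233 238 240 239 236 231 224 217 201 176 131
  88  50  41]
top 0.04 [ 46  50  62 138 194 222 230 236 240 240 240 238 233 226 218 202 178 136
  97  63  54]
side -0.09 [ 50  53  57  67  81  96 110 118 123 123 123 123 117 111 103  99  95  90
  84  76  67]
side -0.08 [ 67  77  91 100 111 118 125 133 134 131 125 116 102  89  78  72  70  67
  64  64  64]
side -0.075 [ 74  79  76  76  90 105 122 132 135 132 128 118 106  93  83  76  72  68
  64  61  61]
side -0.07 [ 66  63  61  69  81 101 119 133 136 134 127 119 109 101  93  85  78  69
  62  61  60]
side -0.065 [ 56  57  60  67  80  99 121 132 138 134 129 124 120 116 110 102  88  76
  69  64  62]
side -0.06 [ 59  61  65  71  86 105 122 137 138 137 134 133 134 135 136 128 115  97
  81  68  63]
```

>>> jog_arm(targets="0 0.5 0 0 0 0 1; 0 0.25 0 0 0 0 1; 0 0.25 0 0 0 0 1; 0 0.2 0 0 0 0 1; 0 0.2 0 0 0 0 1; 0 0.2 0 0 0 0 1; 0 0 0 0 0 0 1")

```text
t: 9.12
tool_pos: [0.5752, -0.0859, 0.0953]
ee_rot: [0.701, -0.09, 0.701, 0.09]
wrist_force: [0.1, -0.1, -3.2]
gripper_width: 0.0211
```

>>> jog_arm(targets="0 0.2 0 0 0 0 1; 0 0.2 0 0 0 0 1; 0 0.2 0 0 0 0 1; 0 0 0 0 0 0 1")

```text
t: 9.62
tool_pos: [0.5737, -0.08, 0.0952]
ee_rot: [0.701, -0.09, 0.701, 0.09]
wrist_force: [0.6, 0.5, -2.6]
gripper_width: 0.0212
```

```bash
cat >> st.py <<'E'
a=np.radians(104.6);u=np.array([np.cos(a),np.sin(a),0]);n=np.array([-u[1],u[0],0]);c=np.array([.5277,.0973,.1])
d=s["tool_pos"]-c;print("tip station mm %.1f lat %.1f z %.1f"%(1000*(d@u+.144),1000*d@n,1000*(d[2]+.0043)),"F axial %.1f lat %.1f z %.1f"%(s["wrist_force"]@u,s["wrist_force"]@n,s["wrist_force"][2]))
E
python3 st.py
```

```text
t 9.625 pos [ 0.5737 -0.08    0.0952] q [-0.214  0.406  1.842  0.     0.893 -0.469] F [ 0.64  0.47 -2.59] M [-0.04 -0.01  0.01] w 0.0212
x [-0.  0. -1.] y [-0.252  0.968  0.   ] 104.62 z [ 0.968  0.252 -0.   ] 14.62
tip station mm -39.2 lat 0.2 z -0.5 F axial 0.3 lat -0.7 z -2.6
```

```bash
python3 - <<'E'
from h import *
import pickle
s=viewer.grab_frame("side");t=viewer.grab_frame("top");pickle.dump((t,s),open("f4.pkl","wb"))
b=s["color"][150:190,330:370];a=t["color"][160:200,240:290]
B=cv2.resize(np.hstack([a,b]),None,fx=8.5,fy=8.5,interpolation=cv2.INTER_CUBIC);cv2.imwrite("pics/h4.png",B)
E
```

```text
(no output)
```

View pics/h4.png

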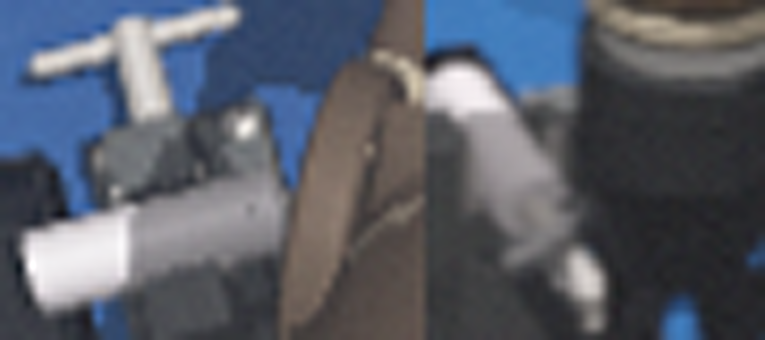

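>>> jog_arm(targets="0 0.2 0 0 0 0 1; 0 0.2 0 0 0 0 1; 0 0.2 0 0 0 0 1; 0 0.2 0 0 0 0 1; 0 0.2 0 0 0 0 1; 0 0.2 0 0 0 0 1; 0 0.2 0 0 0 0 1")

```text
t: 10.6
tool_pos: [0.5702, -0.0665, 0.0953]
ee_rot: [0.701, -0.09, 0.701, 0.09]
wrist_force: [0.6, 0.3, -2.7]
gripper_width: 0.0207
```

```bash
python3 st.py|tail -1
```

```text
tip station mm -25.3 lat 0.1 z -0.4 F axial 0.2 lat -0.7 z -2.7
```

>>> jog_arm(targets="0 0.2 0 0 0 0 1; 0 0.2 0 0 0 0 1; 0 0.2 0 0 0 0 1; 0 0.2 0 0 0 0 1; 0 0.2 0 0 0 0 1")

```text
t: 11.22
tool_pos: [0.568, -0.0574, 0.0954]
ee_rot: [0.702, -0.091, 0.701, 0.09]
wrist_force: [0.4, -4.3, -1.7]
gripper_width: 0.0214
```

```bash
python3 st.py|tail -1
```

```text
tip station mm -15.9 lat 0.0 z -0.3 F axial -4.2 lat 0.7 z -1.7
```

>>> jog_arm(targets="0 0.2 0 0 0 0 1; 0 0.2 0 0 0 0 1; 0 0.2 0 0 0 0 1; 0 0.2 0 0 0 0 1; 0 0.2 0 0 0 0 1")

```text
t: 11.85
tool_pos: [0.5661, -0.0492, 0.0958]
ee_rot: [0.702, -0.092, 0.701, 0.089]
wrist_force: [0.4, -6.1, -2.6]
gripper_width: 0.0208
```

```bash
python3 st.py|tail -1
```

```text
tip station mm -7.4 lat -0.2 z 0.1 F axial -6.0 lat 1.1 z -2.6
```

>>> jog_arm(targets="0 0.2 0 0 0 0 1; 0 0.2 0 0 0 0 1; 0 0.2 0 0 0 0 1; 0 0.2 0 0 0 0 1; 0 0.2 0 0 0 0 1")

```text
t: 12.48
tool_pos: [0.5635, -0.0395, 0.0958]
ee_rot: [0.702, -0.092, 0.701, 0.089]
wrist_force: [-0.2, -5.7, -2.2]
gripper_width: 0.0212
```

```bash
python3 st.py
```

```text
t 12.475 pos [ 0.5635 -0.0395  0.0958] q [-0.145  0.381  1.878 -0.004  0.88  -0.399] F [-0.25 -5.7  -2.18] M [-0.96 -0.04  0.15] w 0.0212
x [ 0.002 -0.003 -1.   ] y [-0.254  0.967 -0.004] 104.69 z [0.967 0.254 0.001] 14.69
tip station mm 2.6 lat -0.2 z 0.1 F axial -5.5 lat 1.7 z -2.2
```

>>> jog_arm(targets="0 0.2 0 0 0 0 1; 0 0.2 0 0 0 0 1; 0 0.2 0 0 0 0 1; 0 0.2 0 0 0 0 1; 0 0.2 0 0 0 0 1; 0 0.2 0 0 0 0 1; 0 0.2 0 0 0 0 1")

```text
t: 13.35
tool_pos: [0.5599, -0.0259, 0.0958]
ee_rot: [0.702, -0.092, 0.701, 0.089]
wrist_force: [0.5, -6.7, -3.1]
gripper_width: 0.0209
```

```bash
python3 st.py|tail -1
```

```text
tip station mm 16.7 lat -0.1 z 0.1 F axial -6.6 lat 1.2 z -3.1
```

>>> jog_arm(targets="0 0.2 0 0 0 0 1; 0 0.2 0 0 0 0 1; 0 0.2 0 0 0 0 1; 0 0.2 0 0 0 0 1; 0 0.2 0 0 0 0 1; 0 0.2 0 0 0 0 1; 0 0.2 0 0 0 0 1")

```text
t: 14.22
tool_pos: [0.5563, -0.0123, 0.0957]
ee_rot: [0.702, -0.092, 0.701, 0.089]
wrist_force: [0.5, -6.0, -2.6]
gripper_width: 0.0209
```

```bash
python3 st.py
```

```text
t 14.225 pos [ 0.5563 -0.0123  0.0957] q [-0.099  0.368  1.898 -0.004  0.874 -0.353] F [ 0.47 -5.97 -2.62] M [-0.93 -0.08  0.16] w 0.0209
x [ 0.001 -0.003 -1.   ] y [-0.254  0.967 -0.003] 104.7 z [0.967 0.254 0.001] 14.7
tip station mm 30.8 lat -0.0 z -0.0 F axial -5.9 lat 1.0 z -2.6
```

>>> jog_arm(targets="0 0.1 0 0 0 0 1; 0 0.1 0 0 0 0 1; 0 0.1 0 0 0 0 1; 0 0.1 0 0 0 0 1; 0 0.1 0 0 0 0 1; 0 0.1 0 0 0 0 1")

```text
t: 14.98
tool_pos: [0.5547, -0.0064, 0.0956]
ee_rot: [0.702, -0.092, 0.701, 0.089]
wrist_force: [0.8, -4.9, -2.3]
gripper_width: 0.0215
```

```bash
python3 st.py|tail -1
```

```text
tip station mm 36.8 lat 0.1 z -0.1 F axial -5.0 lat 0.5 z -2.3
```

>>> jog_arm(targets="0 0.1 0 0 0 0 1; 0 0.1 0 0 0 0 1; 0 0.1 0 0 0 0 1; 0 0.1 0 0 0 0 1; 0 0.1 0 0 0 0 1")

```text
t: 15.6
tool_pos: [0.5527, 0.0005, 0.0952]
ee_rot: [0.701, -0.09, 0.701, 0.09]
wrist_force: [-0.2, -0.2, -2.9]
gripper_width: 0.0209
```

```bash
python3 st.py|tail -1
```

```text
tip station mm 44.0 lat 0.2 z -0.5 F axial -0.1 lat 0.2 z -2.9
```

>>> jog_arm(targets="0 0.07 0 0 0 0 1; 0 0.07 0 0 0 0 1; 0 0.07 0 0 0 0 1; 0 0.07 0 0 0 0 1")

```text
t: 16.1
tool_pos: [0.5521, 0.0028, 0.0953]
ee_rot: [0.701, -0.09, 0.701, 0.09]
wrist_force: [-0.2, 0.3, -3.0]
gripper_width: 0.0212
```

```bash
python3 st.py|tail -1
```

```text
tip station mm 46.4 lat 0.2 z -0.4 F axial 0.3 lat 0.1 z -3.0
```

>>> jog_arm(targets="0 0.07 0 0 0 0 1; 0 0.07 0 0 0 0 1; 0 0.07 0 0 0 0 1")

```text
t: 16.48
tool_pos: [0.5516, 0.0049, 0.0953]
ee_rot: [0.701, -0.09, 0.701, 0.09]
wrist_force: [-0.5, -0.2, -4.0]
gripper_width: 0.0206
```

```bash
python3 st.py|tail -1
```

```text
tip station mm 48.5 lat 0.2 z -0.4 F axial -0.1 lat 0.5 z -4.0
```

>>> jog_arm(targets="0 0.06 0 0 0 0 1; 0 0.06 0 0 0 0 1; 0 0.06 0 0 0 0 1")

```text
t: 16.85
tool_pos: [0.5511, 0.0066, 0.0953]
ee_rot: [0.701, -0.09, 0.701, 0.09]
wrist_force: [0.2, 0.5, -3.5]
gripper_width: 0.0214
```

```bash
python3 st.py|tail -1
```

```text
tip station mm 50.3 lat 0.2 z -0.4 F axial 0.4 lat -0.3 z -3.5
```

>>> jog_arm(targets="0 0.06 0 0 0 0 1; 0 0.06 0 0 0 0 1; 0 0.06 0 0 0 0 1")

```text
t: 17.23
tool_pos: [0.5507, 0.0084, 0.0953]
ee_rot: [0.701, -0.09, 0.701, 0.09]
wrist_force: [0.1, -0.8, -2.0]
gripper_width: 0.0211
```

```bash
python3 st.py|tail -1
```

```text
tip station mm 52.1 lat 0.2 z -0.4 F axial -0.8 lat 0.1 z -2.0
```

>>> jog_arm(targets="0 0.06 0 0 0 0 1; 0 0.06 0 0 0 0 1")

```text
t: 17.48
tool_pos: [0.5507, 0.0086, 0.0954]
ee_rot: [0.701, -0.091, 0.701, 0.09]
wrist_force: [1.1, -4.3, -2.7]
gripper_width: 0.0209
```

```bash
python3 st.py|tail -1
```

```text
tip station mm 52.4 lat 0.1 z -0.3 F axial -4.4 lat 0.0 z -2.7
```

>>> jog_arm(targets="0 0.06 0 0 0 0 1; 0 0.06 0 0 0 0 1")

```text
t: 17.73
tool_pos: [0.5507, 0.0086, 0.0954]
ee_rot: [0.702, -0.092, 0.701, 0.089]
wrist_force: [1.2, -8.2, -3.2]
gripper_width: 0.0217
```

```bash
python3 st.py|tail -1
```

```text
tip station mm 52.4 lat 0.1 z -0.3 F axial -8.3 lat 0.9 z -3.2
```

>>> jog_arm(targets="0 0.05 0 0 0 0 1; 0 0 0 0 0 0 1")

```text
t: 17.98
tool_pos: [0.5507, 0.0087, 0.0955]
ee_rot: [0.702, -0.092, 0.701, 0.089]
wrist_force: [1.1, -8.5, -3.8]
gripper_width: 0.0207
```

```bash
python3 st.py|tail -1; python3 - <<'E'
from h import *
import pickle
s=viewer.grab_frame("side");t=viewer.grab_frame("top");pickle.dump((t,s),open("f5.pkl","wb"))
b=s["color"][140:200,300:375];a=t["color"][150:210,195:295]
B=cv2.resize(np.hstack([a,b]),None,fx=4.5,fy=4.5,interpolation=cv2.INTER_CUBIC);cv2.imwrite("pics/h5.png",B)
E
```

```text
tip station mm 52.4 lat 0.0 z -0.2 F axial -8.5 lat 1.1 z -3.8
```

View pics/h5.png

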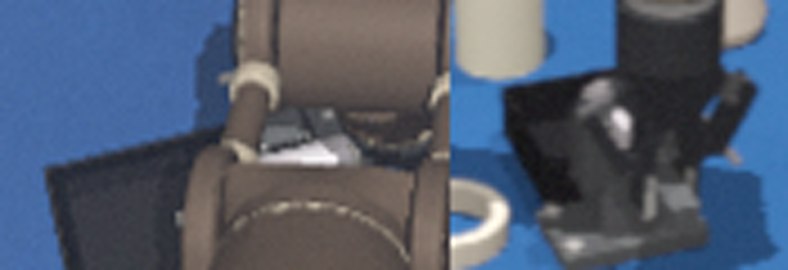

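>>> jog_arm(targets="0 -0.15 0 0 0 0 1; 0 -0.15 0 0 0 0 1; 0 -0.3 0 0 0 0 1; 0 -0.4 0 0 0 0 1; 0 -0.5 0 0 0 0 1; 0 -0.5 0 0 0 0 1; 0 -0.5 0 0 0 0 1; 0 -0.5 0 0 0 0 1")

```text
t: 19.08
tool_pos: [0.5576, -0.0183, 0.0953]
ee_rot: [0.701, -0.09, 0.701, 0.09]
wrist_force: [0.6, -0.1, -2.5]
gripper_width: 0.0213
```

```bash
python3 st.py|tail -1
```

```text
tip station mm 24.6 lat 0.2 z -0.4 F axial -0.3 lat -0.6 z -2.5
```

>>> jog_arm(targets="0 -0.6 0 0 0 0 1; 0 -0.7 0 0 0 0 1; 0 -0.7 0 0 0 0 1; 0 -0.7 0 0 0 0 1; 0 -0.7 0 0 0 0 1; 0 -0.7 0 0 0 0 1; 0 -0.7 0 0 0 0 1; 0 -0.7 0 0 0 0 1")

```text
t: 20.08
tool_pos: [0.5715, -0.0716, 0.0953]
ee_rot: [0.701, -0.09, 0.701, 0.09]
wrist_force: [1.2, 0.2, -3.0]
gripper_width: 0.0214
```

```bash
python3 st.py|tail -1
```

```text
tip station mm -30.5 lat 0.2 z -0.4 F axial -0.1 lat -1.2 z -3.0
```

>>> jog_arm(targets="0 -0.7 0 0 0 0 1; 0 -0.7 0 0 0 0 1; 0 -0.7 0 0 0 0 1; 0 -0.7 0 0 0 0 1; 0 -0.7 0 0 0 0 1; 0 -0.7 0 0 0 0 1; 0 -0.7 0 0 0 0 1; 0 0 0 0 0 0 1")

```text
t: 21.08
tool_pos: [0.584, -0.1192, 0.0954]
ee_rot: [0.702, -0.09, 0.701, 0.09]
wrist_force: [-0.8, 0.3, -3.4]
gripper_width: 0.0215
```

```bash
python3 st.py; python3 - <<'E'
from h import *
import pickle
s=viewer.grab_frame("side");t=viewer.grab_frame("top");pickle.dump((t,s),open("f6.pkl","wb"))
b=s["color"][140:200,300:375];a=t["color"][150:210,195:295]
B=cv2.resize(np.hstack([a,b]),None,fx=4.5,fy=4.5,interpolation=cv2.INTER_CUBIC);cv2.imwrite("pics/h6.png",B)
E
```

```text
t 21.075 pos [ 0.584  -0.1192  0.0954] q [-0.274  0.433  1.801 -0.     0.907 -0.529] F [-0.84  0.31 -3.4 ] M [-0.02  0.01 -0.01] w 0.0215
x [ 0. -0. -1.] y [-0.252  0.968 -0.   ] 104.57 z [0.968 0.252 0.   ] 14.57
tip station mm -79.7 lat 0.1 z -0.3 F axial 0.5 lat 0.7 z -3.4
```

View pics/h6.png

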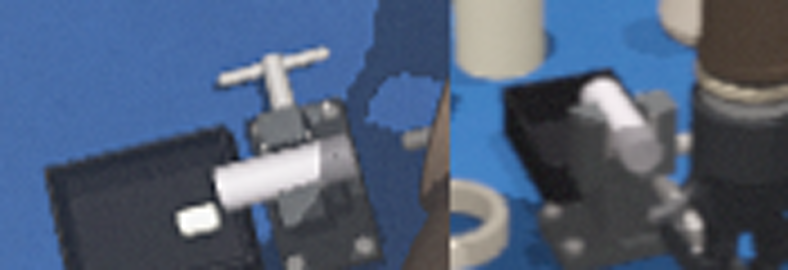

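```bash
python3 - <<'E'
from h import *
import pickle
from scipy.ndimage import map_coordinates
a=np.radians(104.6);u=np.array([np.cos(a),np.sin(a),0]);c=np.array([.5277,.0973,.1])
for fn,st0 in(("f2.pkl",None),("f3.pkl",-61.7),("f6.pkl",-79.7)):
    t,s=pickle.load(open(fn,"rb"))
    off=np.arange(-.088,-.05,.002)
    p=proj(t,c+u*off[:,None]);print(fn,dict(zip((off*1000).astype(int),map_coordinates(t["color"][...,2].astype(float),[p[:,1],p[:,0]],order=1).astype(int))))
E
python3 st.py|tail -1
python3 -c "
from h import *
delta([.584,-.1192,.15],97.16)"
```

```text
f2.pkl {np.int64(-88): np.int64(124), np.int64(-86): np.int64(123), np.int64(-83): np.int64(121), np.int64(-81): np.int64(121), np.int64(-79): np.int64(119), np.int64(-77): np.int64(93), np.int64(-75): np.int64(67), np.int64(-73): np.int64(49), np.int64(-71): np.int64(51), np.int64(-69): np.int64(52), np.int64(-67): np.int64(51), np.int64(-65): np.int64(51), np.int64(-63): np.int64(52), np.int64(-61): np.int64(50), np.int64(-59): np.int64(50), np.int64(-57): np.int64(51), np.int64(-55): np.int64(54), np.int64(-53): np.int64(52), np.int64(-51): np.int64(50)}
f3.pkl {np.int64(-88): np.int64(132), np.int64(-86): np.int64(129), np.int64(-83): np.int64(128), np.int64(-81): np.int64(124), np.int64(-79): np.int64(118), np.int64(-77): np.int64(105), np.int64(-75): np.int64(114), np.int64(-73): np.int64(138), np.int64(-71): np.int64(134), np.int64(-69): np.int64(133), np.int64(-67): np.int64(136), np.int64(-65): np.int64(139), np.int64(-63): np.int64(121), np.int64(-61): np.int64(83), np.int64(-59): np.int64(62), np.int64(-57): np.int64(50), np.int64(-55): np.int64(50), np.int64(-53): np.int64(49), np.int64(-51): np.int64(50)}
f6.pkl {np.int64(-88): np.int64(138), np.int64(-86): np.int64(136), np.int64(-83): np.int64(135), np.int64(-81): np.int64(116), np.int64(-79): np.int64(86), np.int64(-77): np.int64(59), np.int64(-75): np.int64(49), np.int64(-73): np.int64(51), np.int64(-71): np.int64(51), np.int64(-69): np.int64(52), np.int64(-67): np.int64(54), np.int64(-65): np.int64(52), np.int64(-63): np.int64(52), np.int64(-61): np.int64(51), np.int64(-59): np.int64(53), np.int64(-57): np.int64(53), np.int64(-55): np.int64(52), np.int64(-53): np.int64(54), np.int64(-51): np.int64(55)}
tip station mm -79.0 lat 0.3 z -0.5 F axial -0.2 lat 0.4 z -3.2
tool delta cm [-5.48 -0.07  0.02] turn x rad 0.130 tilt: x [-0.  0. -1.]
```

>>> jog_arm(targets="-1 0 0 0 0 0 1; -2 0 0 0 0 0 1; -2.4 0 0 0 0 0 1; 0 0 0 0.065 0 0 1; 0 0 0 0.065 0 0 1; 0 0 0 0 0 0 1")

```text
t: 21.92
tool_pos: [0.5845, -0.1186, 0.1511]
ee_rot: [0.707, -0.045, 0.705, 0.044]
wrist_force: [0.7, 0.3, -3.2]
gripper_width: 0.0209
```

```bash
python3 st.py; python3 -c "
from h import *
delta([.3912,-.2292,.149],97.16)"
```

```text
t 21.925 pos [ 0.5845 -0.1186  0.1511] q [-0.273  0.356  1.777 -0.     1.006 -0.399] F [ 0.74  0.35 -3.19] M [-0.03 -0.01 -0.  ] w 0.0209
x [ 0.002 -0.001 -1.   ] y [-0.126  0.992 -0.001] 97.22 z [0.992 0.126 0.002] 7.22
tip station mm -79.2 lat -0.5 z 55.4 F axial 0.2 lat -0.8 z -3.2
tool delta cm [  0.17  -8.54 -20.57] turn x rad 0.001 tilt: x [ 0.002 -0.001 -1.   ]
```

No slip of the drift in the grip (tip edge tracks the TCP within about 1 mm). Carrying it back over the rest.

>>> jog_arm(targets="0 -1.42 -3.43 0 0 0 1; 0 -1.42 -3.43 0 0 0 1; 0 -1.42 -3.43 0 0 0 1; 0 -1.42 -3.43 0 0 0 1; 0 -1.42 -3.43 0 0 0 1; 0 -1.42 -3.43 0 0 0 1; 0 0 0 0 0 0 1; 0 0 0 0 0 0 1")

```text
t: 22.92
tool_pos: [0.3911, -0.2291, 0.1502]
ee_rot: [0.706, -0.045, 0.705, 0.044]
wrist_force: [0.3, 0.3, -2.7]
gripper_width: 0.021
```

```bash
python3 st.py; python3 -c "
from h import *
delta([.3912,-.2292,.0557],97.16)"
```

```text
t 22.925 pos [ 0.3911 -0.2291  0.1502] q [-6.260e-01  9.800e-02  2.104e+00  1.000e-03  9.370e-01 -7.520e-01] F [ 0.3   0.25 -2.69] M [-0.08 -0.02  0.04] w 0.021
x [ 0.002 -0.001 -1.   ] y [-0.125  0.992 -0.001] 97.16 z [0.992 0.125 0.002] 7.16
tip station mm -137.4 lat 214.5 z 54.5 F axial 0.2 lat -0.4 z -2.7
tool delta cm [ 9.45  0.   -0.01] turn x rad -0.000 tilt: x [ 0.002 -0.001 -1.   ]
```

>>> jog_arm(targets="2 0 0 0 0 0 1; 2.5 0 0 0 0 0 1; 2 0 0 0 0 0 1; 1 0 0 0 0 0 1; 0.8 0 0 0 0 0 1; 0 0 0 0 0 0 1; 0 0 0 0 0 0 1")

```text
t: 23.8
tool_pos: [0.3908, -0.2291, 0.0669]
ee_rot: [0.706, -0.044, 0.705, 0.044]
wrist_force: [-1.0, 0.2, -2.3]
gripper_width: 0.0213
```

```bash
python3 st.py; python3 -c "
from h import *
delta([.3912,-.2292,.0557],97.16)"
```

```text
t 23.8 pos [ 0.3908 -0.2291  0.0669] q [-0.626  0.251  2.144  0.     0.746 -0.752] F [-1.01  0.24 -2.34] M [0.02 0.04 0.03] w 0.0213
x [ 0.001 -0.001 -1.   ] y [-0.125  0.992 -0.001] 97.17 z [0.992 0.125 0.001] 7.17
tip station mm -137.4 lat 214.7 z -28.8 F axial 0.5 lat 0.9 z -2.3
tool delta cm [ 1.12 -0.01  0.03] turn x rad 0.000 tilt: x [ 0.001 -0.001 -1.   ]
```

>>> jog_arm(targets="0.3 0 0.02 0 0 0 1; 0.3 0 0 0 0 0 1; 0.2 0 0 0 0 0 1; 0.1 0 0 0 0 0 1; 0.1 0 0 0 0 0 1; 0 0 0 0 0 0 1")

```text
t: 24.55
tool_pos: [0.3904, -0.2287, 0.0562]
ee_rot: [0.706, -0.044, 0.706, 0.044]
wrist_force: [-0.2, 0.3, -3.1]
gripper_width: 0.0209
```

```bash
python3 st.py
```

```text
t 24.55 pos [ 0.3904 -0.2287  0.0562] q [-0.626  0.272  2.147  0.     0.723 -0.751] F [-0.23  0.33 -3.12] M [-0.01  0.01 -0.03] w 0.0209
x [-0.  0. -1.] y [-0.125  0.992  0.   ] 97.16 z [ 0.992  0.125 -0.   ] 7.16
tip station mm -136.8 lat 215.1 z -39.5 F axial 0.4 lat 0.1 z -3.1
```

>>> jog_arm(targets="0.05 0 0 0 0 0 1; 0.05 0 0 0 0 0 1; 0 0 0 0 0 0 1")

```text
t: 24.92
tool_pos: [0.3905, -0.2288, 0.0557]
ee_rot: [0.706, -0.044, 0.706, 0.044]
wrist_force: [-2.0, 1.2, 1.9]
gripper_width: 0.021
```

```bash
python3 st.py
```

```text
t 24.925 pos [ 0.3905 -0.2288  0.0557] q [-0.626  0.273  2.146 -0.     0.722 -0.751] F [-2.02  1.23  1.86] M [ 0.09  0.28 -0.04] w 0.021
x [-0. -0. -1.] y [-0.125  0.992 -0.   ] 97.16 z [ 0.992  0.125 -0.   ] 7.16
tip station mm -137.0 lat 215.0 z -40.0 F axial 1.7 lat 1.6 z 1.9
```

>>> jog_arm(targets="0 0 0 0 0 0 0.85; 0 0 0 0 0 0 0.7; 0 0 0 0 0 0 0.5; 0 0 0 0 0 0 0.2; 0 0 0 0 0 0 0; 0 0 0 0 0 0 0; 0 0 0 0 0 0 0; 0 0 0 0 0 0 0")

```text
t: 25.92
tool_pos: [0.3904, -0.2287, 0.0553]
ee_rot: [0.706, -0.044, 0.706, 0.044]
wrist_force: [-0.1, 0.5, 0.1]
gripper_width: 0.0855
```

```bash
python3 st.py
```

```text
t 25.925 pos [ 0.3904 -0.2287  0.0553] q [-0.626  0.274  2.147  0.     0.721 -0.751] F [-0.11  0.52  0.13] M [ 0.01 -0.02 -0.03] w 0.0855
x [ 0. -0. -1.] y [-0.125  0.992 -0.   ] 97.17 z [0.992 0.125 0.   ] 7.17
tip station mm -136.9 lat 215.0 z -40.4 F axial 0.5 lat -0.0 z 0.1
```

Released; retracting straight up, then aside so the cameras can see the rest.

>>> jog_arm(targets="-1 0 0 0 0 0 0; -2 0 0 0 0 0 0; -4 0 0 0 0 0 0; -4 0 0 0 0 0 0; -4 0 0 0 0 0 0; -3 -3 -2 0 0 0 0; 0 -4 -3 0 0 0 0; 0 -4 -3 0 0 0 0")

```text
t: 26.92
tool_pos: [0.3245, -0.3492, 0.237]
ee_rot: [0.706, -0.045, 0.705, 0.044]
wrist_force: [0.9, -0.5, -0.0]
gripper_width: 0.0855
```

>>> jog_arm(targets="0 -4 -2.5 0 0 0 0; 0 -4 -2.5 0 0 0 0; 0 -4 -2.5 0 0 0 0; 0 -3 -2 0 0 0 0; 0 0 0 0 0 0 0; 0 0 0 0 0 0 0")

```text
t: 27.68
tool_pos: [0.2492, -0.5078, 0.2354]
ee_rot: [0.706, -0.044, 0.706, 0.044]
wrist_force: [0.5, 0.4, -0.3]
gripper_width: 0.0853
```

```bash
python3 st.py; python3 - <<'E'
from h import *
import pickle
s=viewer.grab_frame("side");t=viewer.grab_frame("top");pickle.dump((t,s),open("f7.pkl","wb"))
cv2.imwrite("pics/t7.png",t["color"]);cv2.imwrite("pics/s7.png",s["color"])
a=t["color"][205:265,300:400];b=s["color"][205:280,260:350]
A=cv2.resize(a,(400,240),interpolation=cv2.INTER_CUBIC);B=cv2.resize(b,(390,325),interpolation=cv2.INTER_CUBIC)
A=cv2.copyMakeBorder(A,0,85,0,0,cv2.BORDER_CONSTANT)
cv2.imwrite("pics/h7.png",np.hstack([A,B]))
E
sed 's/f0.pkl/f7.pkl/' m2.py > m2b.py; python3 m2b.py; python3 m2.py
```

```text
t 27.675 pos [ 0.2492 -0.5078  0.2354] q [-1.192e+00  2.050e-01  1.784e+00  1.000e-03  1.153e+00 -1.317e+00] F [ 0.45  0.37 -0.27] M [ 0.   -0.04 -0.01] w 0.0853
x [ 0.     0.001 -1.   ] y [-0.124  0.992  0.001] 97.14 z [0.992 0.124 0.   ] 7.14
tip station mm -371.4 lat 422.1 z 139.7 F axial 0.2 lat -0.5 z -0.3
[111  14 129] [ 12  29 152] [ 23  56 249] [108 146 164]
handle ((389.6606750488281, -228.8212432861328), (26.9175968170166, 78.23722076416016), 3.869349479675293)
rest ((384.08331298828125, -183.22052001953125), (64.90816497802734, 203.365234375), 7.45693826675415)
nose ((377.6759948730469, -135.0361785888672), (12.875152587890625, 94.19060516357422), 6.823441028594971)
tube ((528.0216064453125, 97.35076141357422), (26.93362045288086, 92.9583740234375), 14.302041053771973) [[503.49023  139.06267 ]
 [526.4541    48.98535 ]
 [552.553     55.638855]
 [529.5891   145.71617 ]]
[111  14 128] [170   5 162] [ 24  55 249] [109 140 168]
handle ((391.0069580078125, -229.344482421875), (27.54847526550293, 76.66506958007812), 0.572283923625946)
rest ((384.1520690917969, -183.27682495117188), (64.78646850585938, 203.11700439453125), 7.45693826675415)
nose ((378.43389892578125, -135.09320068359375), (13.210718154907227, 94.41802215576172), 7.047508239746094)
tube ((528.0980224609375, 97.364501953125), (26.897449493408203, 92.96180725097656), 14.461795806884766) [[503.46753  139.014   ]
 [526.68335   48.99777 ]
 [552.7285    55.714996]
 [529.5127   145.73123 ]]
```

View pics/h7.png

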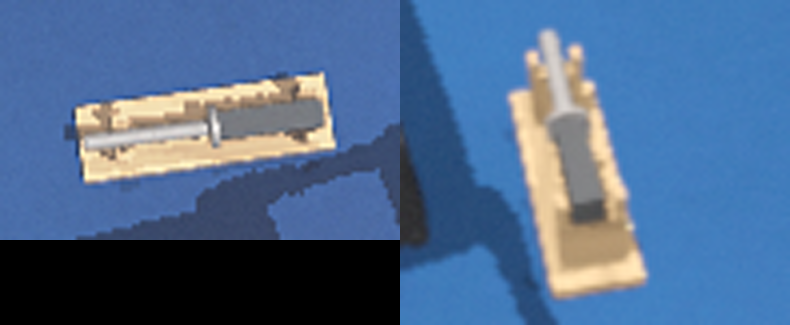

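View pics/t7.png

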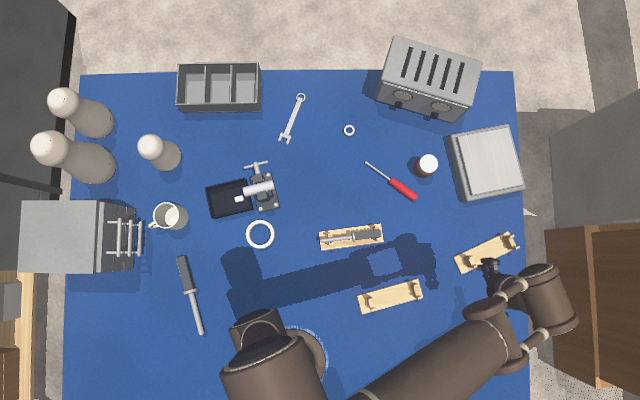

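View pics/s7.png

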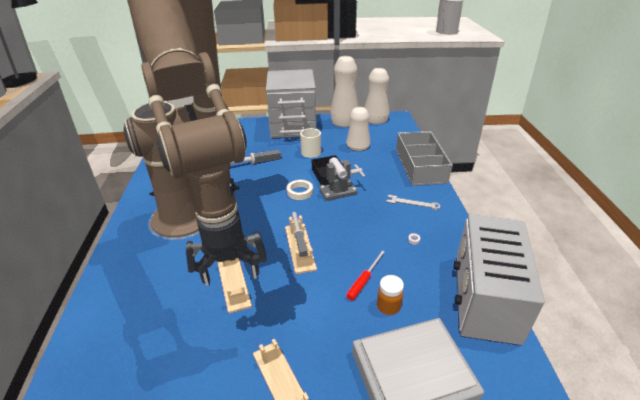

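```bash
python3 -c "
from plant import order
print(order.close_job())"
```

```text
the job is handed in; nothing more can be done
None
```

The job is done and handed in at about 28 s, with the slug in the tray and the drift back on its rest.

- **Choice:** I took the drift from the leftmost of the three rests, at pixel (350, 236) in the top view. Its handle measured about 22 mm across. The other drift, lying loose at (190, 295), measured about 31 mm, so it was the larger one.
- **Drive:** The slug dragged steadily at 4 to 7 N, and the drag fell to zero when it left the tube. About 8 to 15 mm further on, the shoulder met the tube's near mouth and held at about 8.5 N. I then drew the drift straight out with almost no side force.
- **Final checks:**
  - The top view shows the slug in the tray.
  - The drift's nose and handle lie within about 1.5 mm of where they were at the start.
  - The rest and tube measure unchanged, and the other things look undisturbed in both views.
  - The gripper is open and clear of everything, and the wrist force reads about zero.
- **Disagreements:** The top and side cameras differed by about 2 mm across the tube, and by the same amount for the drift, so I aligned by the top view. One check was weak: the handle's angle in the image was thrown off by shadow, so I relied on the nose angle (6.8° after, 7.0° before).

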